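# Load the wire feeder and hold its sprung hatch just below balance

## Task

Load the solder wire feeder: slide the reel with the blue flanges over the upright spindle of the pay-off stand, lower it (no dropping) until it sits flat on the turntable, and let it go. Then lift the feeder's yellow sprung hatch by its bar handle past its balance point, without letting the spring throw it wide open, ease it back and finish while still holding it steady in the gripper, five to ten degrees below the balance point, so that a workmate can thread the wire and it will then fall shut by itself. Leave the other things on the bench where they are.

Things in the scene. Friction and masses are not known exactly. Their poses are not given: they have to be found in the camera images.
- reel_blue: the reel to load: a full reel of solder wire with blue flanges, standing on one flange with its bore upright. Diameter 54 mm over both flanges and as rigid as a solid drum, 45 mm tall, through bore 20 mm; 0.2 to 0.4 kg. Origin: centre of its underside; z up along the bore. Grip it from above across its diameter
- spindle_foot (a point): middle of the turntable's upper face at the foot of the spindle, where the middle of the reel's underside belongs. Pay-off stand: grey cast foot 110 mm across, bolted down; aluminium turntable 90 mm across, turning freely, its face 28 mm above the bench; steel spindle 17 mm thick, upright in its middle
- spindle_top (a point): top of the same spindle, 66.5 mm above the turntable; its last 9 mm taper from 17 to 7 mm across
- hatch (a joint): angle in rad of the feeder's yellow hatch (163 mm from hinge to front edge, 200 mm wide, 0.85 kg): 0 shut and level, grows as it is lifted, stop at 1.7. Sprung like a car tailgate: balance point at 0.95 rad (54 degrees), below it falls shut by itself, above it the springs throw it open; at the handle about 1 N or less up to 1.2 rad, little friction, so it must be held from both sides
- hatch_handle (a point): middle of the hatch's steel bar handle: level round bar 12 mm thick, 90 mm between its end arms, parallel to the hinge and 201 mm from it, in the plane of the hatch, 38 mm beyond its front edge (32 mm free gap between bar and edge); 131 mm above the bench when shut. Pinched from above across the bar, it turns between the pads while the gripper stays upright and follows the arc
- hatch_hinge (a point): middle of the hinge line, at the top of the back of the feeder's grey housing (170 mm deep, 200 mm wide, 125 mm tall, bolted down), 131 mm above the bench. The level direction from here to the shut handle is the way the hatch faces; the hinge line is level and square to it
- reel_red: bystander: reel like the blue one, with red flanges; origin centre of its underside
- reel_green: bystander: reel like the blue one, with green flanges; origin centre of its underside
- flux_tin: bystander: round tin 60 mm across, 40 mm tall; origin centre of its underside
- flux_bottle: bystander: white bottle 52 mm across, 130 mm tall; origin centre of its underside
- hammer: bystander: hammer 280 mm long, lying; origin under its middle
- screwdriver: bystander: screwdriver 190 mm long, lying; origin under its middle
- tin_cap: bystander: square pyramid cap of sheet metal, 90 mm wide, 67 mm tall; origin centre of its underside
Mind the look-alikes: they are no part of the job. Leave any pink look-alike of the part that bears spindle_foot alone.

How it is judged:
By the outcome, as a careful person would: the job done as asked, in the order asked, and still so for the second after the job is handed in, while the arm keeps its last pose, push and grip.
It also fails if it takes over 64 s, if anything falls off the work surface, if the arm or the gripper's body presses on something with over 40 N, if the wrist force passes 120 N, or if a joint passes its speed limit or range.

## Robot

A 7-joint arm with a two-finger parallel gripper is mounted at the origin on the work surface. World frame = base frame: x ahead of the robot, y to its left, z up, the work surface at z = 0. Lengths are in m, angles in rad, forces in N, time in s.
With the tool pointing down it reaches from about 0.4 to 0.85 m from the base axis. Payload 4.4 kg.
Tool frame: the origin (TCP) lies midway between the tips of the shut fingers; the grasp point (between the pads) lies 19 mm behind it (r.pinch_z is the distance from the TCP to the grasp point, in m); z points along the fingers, y is the line along which they close (so a half turn about z gives the same grasp; the last joint's range is limited). The gripper opens to 94 mm and grips with 3 to 60 N. Pads are 16 mm wide; open, the fingers measure 119 mm over their backs; the gripper's body (75 mm by 177 mm) begins 78 mm behind the grasp point.
Start: joints at [-1.176, 0.628, 0.038, 1.517, -0.027, 0.996, -0.02], TCP at [0.289, 0.582, 0.205] pointing down, gripper open.
Joint ranges: [-3.06, 3.06], [-0.37, 2.12], [-1.25, 1.32], [0.18, 2.47], [-1.1, 4.24], [0.23, 1.98], [-2.94, 2.94]. Speed limits (rad/s): [2.57, 2.57, 3.14, 3.14, 3.14, 3.14, 3.14].

## Interface

Orientations are given as a rotation vector (axis times angle).
In Python, from bench import sense, get_image, camera_model, hand_in, masks_of, r gives the robot as it stands. The module is installed in compiled form; this text tells all that it offers.
- The arm moves only by the shell command python3 -m creep 'ROWS' [FORCE]. ROWS is JSON, a list of rows, each a list of 5 numbers: the closure, from -1 (fully open) to 1 (shut), so that 0 is half open, then the shift along the tool's x, y, z in m, then the turn about the tool's z in degrees. A call has 1 to 8 rows; each row shifts and turns the commanded pose from where the row before left it, along the tool's axes as they then stand; what a row does not reach is not made up. A row lasts 1/8 s, in which the tool goes at most 62.5 mm and 10.7 degrees, less where a joint would pass 70% of its speed; a pose out of reach is approached as far as the arm can. A call is refused whole if a number of a shift passes 0.0625 or a number of a turn 10.7, either way. A call with a gripper value outside its range is refused whole. The fingers move at their own pace and stop on an object; FORCE is the grip in N (left out, the last holds). Time passes only in rows, so rows that do not move let the fingers close. It gives the time, the measured TCP pose, the force, the opening and the grip force at its end, in the units of the state.
- sense(): the state, without advancing time (a new reading comes with each control period).
- get_image(name): name is "scene" or "top" or "wrist"; returns the picture (400x640x3 uint8, blue, green, red); there is no depth.
- camera_model(name): a dict with "fovy" (degrees; the focal length in pixels is half the picture's height over the tangent of half this angle, whatever the lens; pixels are square), "cx", "cy" (the principal point, pixels), "eye" and "rotation" of the camera in the world; the wrist camera has in their place "hand_eye" (4x4, takes a point from camera to tool coordinates, whose origin is the TCP and whose axes are the flange's). Camera axes: x right, y down, z forward; pixel columns grow to the right and rows downward; lengths in m; the calibration is good to about 2 mm. A picture is of the moment at which its call begins: read the wrist's pose just before it. camera_model takes no time and is no camera call.
- hand_in(): hands the job in; it is judged then, once.
Trained networks look in the newest picture that a camera, given by its name, has taken for a name from the list of things; names that differ only in an ending like _2 or _b are one class to them, and where a whole thing is asked for, a point or a joint stands for the part that bears it (a point fixed in the world has none). Each returns a list of dicts, best first, with "confidence" (0 to 1); they miss things now and then, are a little off and sometimes report something else, mostly with a low value. They report only what shows in the picture. A call takes as long as a camera call. They do not tell look-alikes from the thing itself.
- masks_of(query, camera): "mask" (400x640 bool, what is visible of it) and "pixel" ([row, column] in pixels, amid what is visible of it).
The state is a dict: "t": time; "joint_positions": joint angles; "qd": joint speeds; "tau": joint torques, N m; "position": TCP position; "ee_rot": TCP orientation; "contact_force": force on the tool from outside, world axes, zero at the start; "moment": the same for the moment, N m; "gripper_width": finger opening in m; "grasp_force": force on a finger pad.
Only numpy, scipy, OpenCV 4.12 (cv2) and the standard library are available. Lean on these libraries where they do the work, as an engineer would, in place of code of your own. Each camera call takes 0.05 s, during which the arm holds its last target. There are 200 camera calls.

## Working session

There is one attempt and no reset: what is moved stays moved. The work goes in short steps, Python scripts to look and compute and a shell command to move; the robot and the scene stay as the last step left them, time stands still between calls to the robot, and variables do not carry over. Pictures are saved under pics/ and viewed, at most 11 in all, crops included, and the job is handed in when it is done.

```bash
mkdir -p pics
cat > h.py <<'E'
import numpy as np, cv2
from bench import sense, get_image, camera_model, hand_in, masks_of, r
from scipy.spatial.transform import Rotation as R
def cam(name):
    m=camera_model(name); f=200/np.tan(np.radians(m["fovy"])/2)
    if "eye" in m: return m,f,np.array(m["eye"]),np.array(m["rotation"])
    s=sense(); T=np.array(m["hand_eye"]); Rt=R.from_rotvec(s["ee_rot"]).as_matrix()
    return m,f,np.array(s["position"])+Rt@T[:3,3],Rt@T[:3,:3]
def ray(name,row,col):
    m,f,e,Q=cam(name); return e,Q@np.array([(col-m["cx"])/f,(row-m["cy"])/f,1.])
def atz(name,row,col,z):
    e,d=ray(name,row,col); return e+d*(z-e[2])/d[2]
def proj(name,p):
    m,f,e,Q=cam(name); c=Q.T@(np.array(p)-e); return np.array([m["cy"]+f*c[1]/c[2], m["cx"]+f*c[0]/c[2]])
E
python3 - <<'E'
from h import *
a=get_image("scene");b=get_image("top")
cv2.imwrite("pics/s.png",a);cv2.imwrite("pics/t.png",b)
for c in("scene","top"):
    m=camera_model(c);print(c,m)
    for n in("reel_blue","spindle_foot","spindle_top","hatch","hatch_handle","hatch_hinge","reel_red","reel_green"):
        for d in masks_of(n,c)[:3]:
            k=d["mask"]; ys,xs=np.nonzero(k)
            print(n,round(d["confidence"],2),d["pixel"],xs.min(),xs.max(),ys.min(),ys.max())
s=sense();print(s)
E
```

```text
scene {'fovy': 52.83387283130724, 'cx': 324.3930572948216, 'cy': 198.57815478818256, 'eye': array([1.25376373, 0.47417003, 0.73611939]), 'rotation': array([-1.20510797, -2.16989669,  1.07476738])}
reel_blue 0.63 [183.6, 300.1] 293 310 177 199
reel_blue 0.24 [215.7, 352.8] 300 402 184 252
spindle_foot 0.75 [210.3, 222.2] 205 243 188 226
spindle_foot 0.63 [165.7, 285.9] 272 303 143 175
spindle_foot 0.57 [283.0, 239.1] 221 267 256 303
spindle_top 0.91 [210.4, 221.7] 205 244 187 226
spindle_top 0.91 [162.7, 287.3] 272 303 142 175
spindle_top 0.76 [280.3, 241.1] 221 266 256 303
hatch 0.67 [216.5, 352.4] 301 401 183 252
hatch_handle 0.6 [212.0, 351.9] 301 402 185 251
hatch_hinge 0.63 [232.4, 350.8] 301 408 184 293
reel_red 0.58 [163.1, 240.6] 231 247 156 175
reel_green 0.57 [177.3, 268.3] 259 276 169 189
top {'fovy': 51.13959247166644, 'cx': 317.62469486163695, 'cy': 200.88071207120316, 'eye': array([0.41040923, 0.02995315, 1.47216121]), 'rotation': array([-2.19365778,  2.15932603, -0.12078987])}
reel_blue 0.68 [232.8, 348.9] 343 359 224 240
reel_blue 0.45 [183.2, 275.5] 242 316 151 220
sp
[... 546 characters left out ...]
': array([-1.17580373,  0.62839027,  0.03849828,  1.51738603, -0.027     ,
        0.99634255, -0.01997195]), 'qd': array([-3.34625009e-04, -1.62104980e-04,  9.99913783e-04, -1.76787629e-04,
        4.41401234e-04,  2.27397187e-05,  3.89673852e-05]), 'tau': array([ 6.04066790e-04, -5.49576724e+01,  1.14341106e+00, -1.86948520e+01,
       -5.22906147e-02,  1.53468910e-02,  3.01620514e-05]), 'position': array([0.28900486, 0.58222481, 0.20548918]), 'ee_rot': array([-7.17408544e-01, -3.05854303e+00, -1.70090833e-07]), 'contact_force': array([ 0.16592606, -0.6058288 , -0.03732771]), 'moment': array([-0.00418918, -0.06893393,  0.0033395 ]), 'grasp_force': 0.0, 'gripper_width': 0.09406450885083785}
```

View pics/s.png

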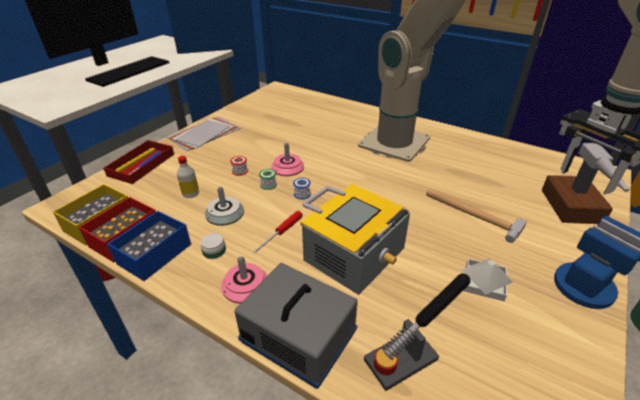

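View pics/t.png

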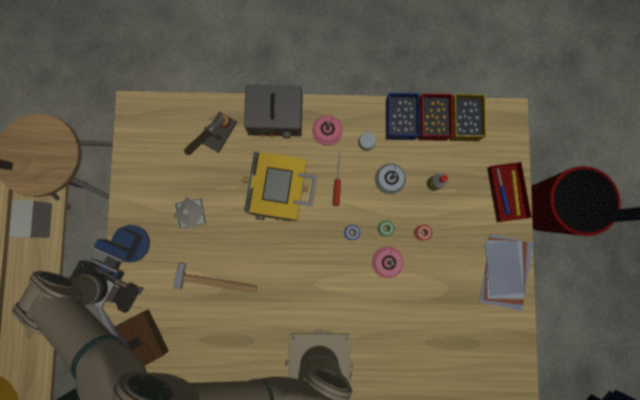

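The blue reel is at about (232,351) in the top view. The grey stand is at (178,390), and the look-alike stands are pink. The handle bar is to the right of the yellow hatch, at about (188,313). Next I'll triangulate these.

```bash
sed -i 's/np.array(m\["rotation"\])$/R.from_rotvec(m["rotation"]).as_matrix()/' h.py
python3 - <<'E'
from h import *
b=get_image("top");a=get_image("scene")
print("blue",atz("top",232.3,351.5,.045),atz("scene",183.6,301.5,.03))
print("stand",atz("top",177.5,390,.026),atz("scene",210,223.5,.02))
print("base check",atz("top",365,320,0))
for n in ["reel_red","reel_green"]:
  print(n,[atz(c,*masks_of(n,c)[0]["pixel"],.03).round(3) for c in("top","scene")])
c1=cv2.resize(b[100:280,230:440],None,fx=3.8,fy=3.3,interpolation=cv2.INTER_CUBIC)
c1=cv2.resize(b[130:280,230:430],None,fx=4,fy=4,interpolation=cv2.INTER_CUBIC)
cv2.imwrite("pics/t2.png",c1)
E
```

```text
blue [ 0.44608598 -0.10356794  0.045     ] [ 0.43687938 -0.11385685  0.03      ]
stand [ 0.64019144 -0.2390255   0.026     ] [ 0.64955783 -0.23589856  0.02      ]
base check [-0.0054623  -0.00356099  0.        ]
reel_red [array([ 0.449, -0.349,  0.03 ]), array([ 0.445, -0.359,  0.03 ])]
reel_green [array([ 0.469, -0.225,  0.03 ]), array([ 0.477, -0.213,  0.03 ])]
```

View pics/t2.png

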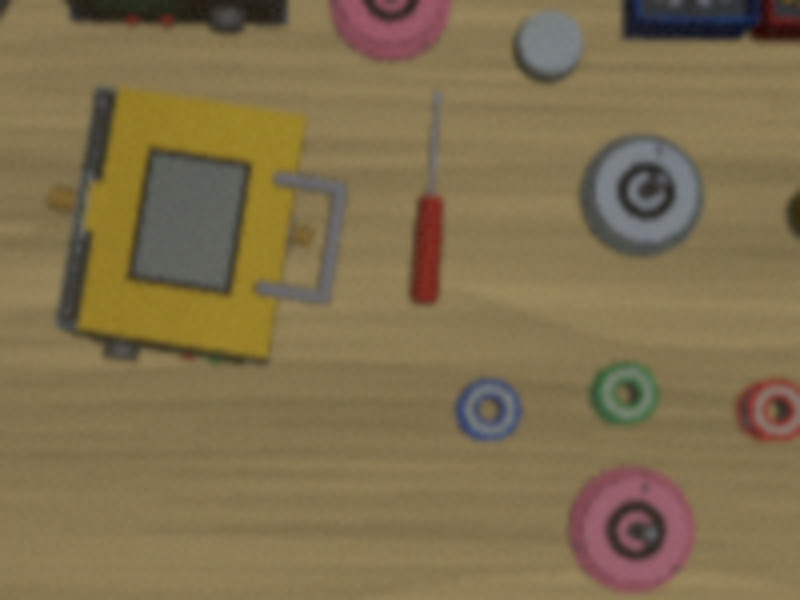

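Blue reel is at about (0.445,-0.105) and the stand at about (0.643,-0.238). In the crop, the middle of the bar is at full-picture pixel (190.8,314) and the middle of the hinge at (182,251). Rising, then turning to line the tool up with the world axes.

```bash
python3 -m creep '[[-1,0,0,-0.02,10.6],[-1,0,0,-0.02,10.6],[-1,0,0,-0.02,10.6],[-1,0,0,-0.02,10.6],[-1,0,0,-0.02,10.6],[-1,0,0,0,10.6],[-1,-0.05,0,0,0],[-1,-0.05,0,0,0]]' && python3 -m creep '[[-1,-0.06,0.01,0,0],[-1,-0.06,0.015,0,0],[-1,-0.06,0.015,0,0],[-1,-0.06,0.015,0,0],[-1,-0.06,0.015,0,0],[-1,-0.06,0.015,0,0],[-1,-0.06,0.015,0,0],[-1,-0.06,0.015,0,0]]'
```

```text
t: 2.2
position: [0.2889, 0.4811, 0.3051]
ee_rot: [2.22, 2.222, -0.0]
contact_force: [0.1, -0.0, 1.0]
gripper_width: 0.094
grasp_force: 0.0
t: 3.2
position: [0.4044, 0.0005, 0.3059]
ee_rot: [2.22, 2.222, 0.003]
contact_force: [0.2, 0.2, -0.5]
gripper_width: 0.0943
grasp_force: 0.0
```

```bash
python3 -m creep '[[-1,-0.05,0,0,0],[-1,-0.05,0.02,0,0],[-1,0,0.02,0,0],[-1,0,0,0,0]]'
python3 - <<'E'
from h import *
a=get_image("wrist");cv2.imwrite("pics/w1.png",a)
print(camera_model("wrist"), proj("wrist",[.445,-.105,.045]))
for n in("reel_blue","reel_green","spindle_top","spindle_foot"):
  for d in masks_of(n,"wrist")[:3]:
    m=d["mask"].astype(np.uint8); (x,y),rad=cv2.minEnclosingCircle(np.argwhere(m)[:,::-1].astype(np.float32))
    print(n,d["confidence"],d["pixel"],(y,x,rad),atz("wrist",y,x,.035))
E
```

```text
t: 3.7
position: [0.4446, -0.0982, 0.3053]
ee_rot: [2.222, 2.22, -0.001]
contact_force: [-0.3, 0.0, 0.1]
gripper_width: 0.0942
grasp_force: 0.0
{'fovy': 62.218934950274495, 'cx': 320.6022621382715, 'cy': 199.39113866294713, 'hand_eye': array([[ 6.88310725e-04, -9.61166588e-01, -2.75967964e-01,
         8.05880325e-02],
       [ 9.99999757e-01,  6.91215060e-04,  8.67409978e-05,
         6.46215546e-04],
       [ 1.07380664e-04, -2.75967957e-01,  9.61166830e-01,
        -1.79193144e-01],
       [ 0.00000000e+00,  0.00000000e+00,  0.00000000e+00,
         1.00000000e+00]])} [172.1544436  321.33068518]
reel_blue 0.87 [174.2, 325.2] (169.7826690673828, 323.709716796875, 20.758758544921875) [ 0.44782292 -0.10324533  0.035     ]
reel_blue 0.39 [245.0, 457.1] (255.60638427734375, 447.5851135253906, 37.447181701660156) [ 0.63193629 -0.23195498  0.035     ]
reel_green 0.97 [245.2, 334.3] (246.5, 334.0, 22.07383918762207) [ 0.46341551 -0.21741698  0.035     ]
spindle_top 0.79 [243.4, 259.6] (246.41220092773438, 259.05413818359375, 35.24582290649414) [ 0.35329109 -0.21746116  0.035     ]
spindle_top 0.72 [202.6, 543.3] (203.5, 545.0, 27.372529983520508) [ 0.76138151 -0.15069743  0.035     ]
spindle_top 0.66 [97.7, 591.2] (106.60186767578125, 592.1392211914062, 48.04526138305664) [ 0.79805353 -0.01853558  0.035     ]
spindle_foot 0.81 [244.2, 456.0] (255.0, 449.0, 36.40065002441406) [ 0.63443115 -0.23069166  0.035     ]
spindle_foot 0.78 [244.2, 261.9] (245.57061767578125, 260.00341796875, 35.164306640625) [ 0.35495397 -0.21612877  0.035     ]
spindle_foot 0.66 [102.8, 590.5] (106.7853775024414, 591.770263671875, 48.232887268066406) [ 0.79797241 -0.01875801  0.035     ]
```

View pics/w1.png

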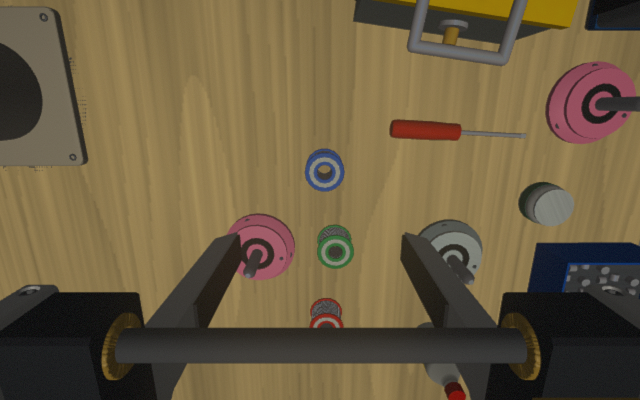

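The blue reel is at about (170,324), directly under the gripper, and the grey stand at about (255,449). Descending to check from near.

```bash
python3 -m creep '[[-1,-0.006,0.003,0.04,0],[-1,0,0,0.05,0],[-1,0,0,0.05,0],[-1,0,0,0.05,0],[-1,0,0,0,0],[-1,0,0,0,0]]'
python3 - <<'E'
from h import *
a=get_image("wrist")
for d in masks_of("reel_blue","wrist")[:1]:
    m=d["mask"].astype(np.uint8); ys,xs=np.nonzero(m)
    print(d["confidence"],d["pixel"],xs.min(),xs.max(),ys.min(),ys.max())
hsv=cv2.cvtColor(a,cv2.COLOR_BGR2HSV); k=cv2.inRange(hsv,(105,110,40),(125,255,255)); 
n,l,st,c=cv2.connectedComponentsWithStats(k)
for i in range(1,n):
    if st[i,4]>300: print(st[i],c[i])
s=sense()
for z in (0,.045):
  for t in(0,1):
   pts=[proj("wrist",[s["position"][0]+.0+.027*np.cos(q),s["position"][1]+.027*np.sin(q),z]) for q in np.linspace(0,6.28,60)]
  pts=np.array(pts);print(z,pts.min(0),pts.max(0))
cv2.imwrite("pics/w2.png",a)
E
```

```text
t: 4.7
position: [0.4478, -0.104, 0.1169]
ee_rot: [2.22, 2.22, 0.002]
contact_force: [1.3, -0.6, 0.4]
gripper_width: 0.0939
grasp_force: 0.0
0.92 [206.4, 321.6] 289 355 168 242
[ 290  170   66   72 1264] [322.48575949 204.25      ]
[305 195  36  34 469] [322.60554371 211.76119403]
0 [165.805049   290.26322079] [222.01561959 348.49200045]
0.045 [176.20789825 285.50039736] [240.79939626 353.27231008]
```

View pics/w2.png

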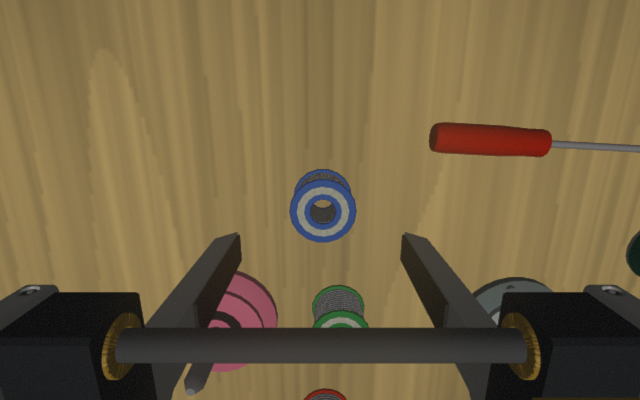

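Reel top ring spans columns 290–356 and rows 177–242, so the reel centre is about 2.5 mm further in +x. Lowering, gripping and lifting.

```bash
python3 -m creep '[[-1,-0.001,0.0025,0.03,0],[-1,0,0,0.035,0],[-1,0,0,0.025,0],[-1,0,0,0.013,0],[-1,0,0,0,0]]' && python3 -m creep '[[-0.2,0,0,0,0],[0.2,0,0,0,0],[0.4,0,0,0,0],[0.4,0,0,0,0],[0.4,0,0,0,0],[0.4,0,0,0,0]]' 25
```

```text
t: 5.42
position: [0.45, -0.1049, 0.0129]
ee_rot: [2.221, 2.221, 0.001]
contact_force: [-0.7, -0.2, -0.6]
gripper_width: 0.094
grasp_force: 0.0
t: 6.18
position: [0.4496, -0.1048, 0.0126]
ee_rot: [2.221, 2.221, 0.0]
contact_force: [-0.6, 0.9, 3.2]
gripper_width: 0.0545
grasp_force: 25.0
```

```bash
python3 -m creep '[[0.4,0,0,-0.02,0],[0.4,0,0,-0.045,0],[0.4,0,0,-0.045,0],[0.4,0,0,-0.05,0],[0.4,0,0,-0.05,0],[0.4,0,0,-0.05,0],[0.4,0,0,-0.03,0],[0.4,0,0,0,0]]' && python3 -m creep '[[0.4,-0.02,0.03,0,0],[0.4,-0.03,0.04,0,0],[0.4,-0.04,0.045,0,0],[0.4,-0.035,0.045,0,0],[0.4,-0.02,0.033,0,0],[0.4,0,0,0,0],[0.4,0,0,0,0]]'
python3 - <<'E'
from h import *
a=get_image("wrist");cv2.imwrite("pics/w3.png",a)
s=sense();print(s["position"])
for n in ("spindle_top","spindle_foot"):
  for d in masks_of(n,"wrist")[:3]:
    ys,xs=np.nonzero(d["mask"]);print(n,d["confidence"],d["pixel"],xs.min(),xs.max(),ys.min(),ys.max())
for p in ([.643,-.238,.0945],[.643,-.238,.028]): print(proj("wrist",p))
E
```

```text
t: 7.18
position: [0.4502, -0.1049, 0.3034]
ee_rot: [2.22, 2.22, 0.004]
contact_force: [0.1, -0.6, -4.0]
gripper_width: 0.0542
grasp_force: 25.0
t: 8.05
position: [0.6409, -0.2492, 0.2996]
ee_rot: [-2.219, -2.217, 0.002]
contact_force: [0.1, 0.6, -2.6]
gripper_width: 0.0544
grasp_force: 25.0
[ 0.64108959 -0.24895338  0.30062495]
spindle_top 0.66 [152.5, 116.0] 70 157 113 190
spindle_top 0.62 [5.2, 457.7] 420 498 0 27
spindle_top 0.59 [158.1, 323.5] 285 362 120 196
spindle_foot 0.95 [161.0, 319.7] 284 362 120 196
spindle_foot 0.88 [151.9, 117.0] 71 157 113 189
spindle_foot 0.64 [10.2, 454.8] 419 498 0 27
[165.97890738 321.29014487]
[157.36788267 321.23772211]
```

View pics/w3.png

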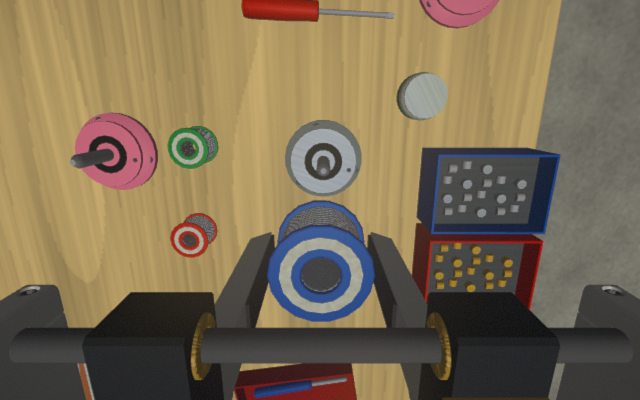

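The turntable is centred near (158,323) with the spindle tip near (168,322). Zooming with overlays of a model at a hypothesised position.

Run:
```python
from h import *
a=get_image("wrist");x0,y0,k=270,105,7
c=cv2.resize(a[y0:y0+85,x0:x0+110],None,fx=k,fy=k,interpolation=cv2.INTER_CUBIC)
X,Y=.645,-.2405
for z,rd,col in((.028,.045,(0,0,255)),(.028,.0085,(0,255,0)),(.0945,.0035,(255,0,255)),(.0855,.0085,(255,255,0))):
  q=np.linspace(0,2*np.pi,80)
  P=np.array([proj("wrist",[X+rd*np.cos(t),Y+rd*np.sin(t),z]) for t in q])
  P=((P[:,::-1]-[x0,y0]+.5)*k-.5).round().astype(np.int32)
  cv2.polylines(c,[P],True,col,1)
cv2.imwrite("pics/w4.png",c); print(sense()["position"])
```

```text
[ 0.64193114 -0.2488907   0.30252057]
```

View pics/w4.png

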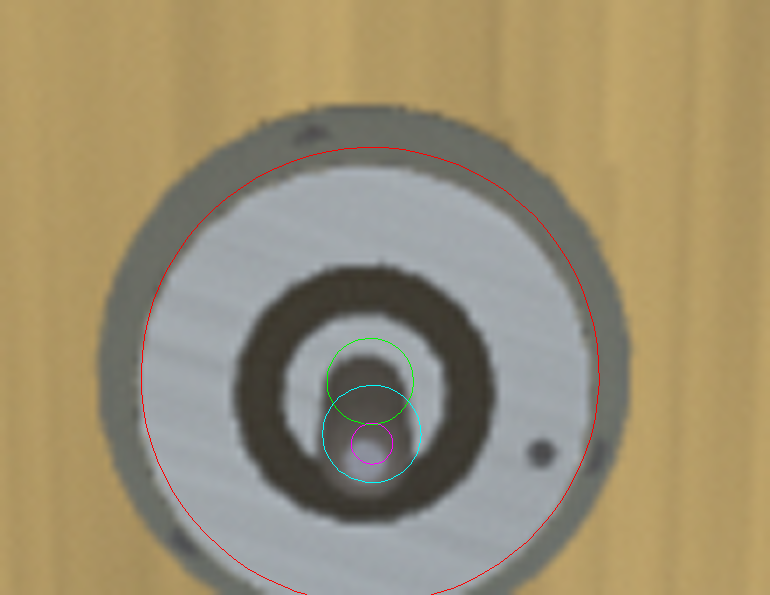

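The true spindle tip is about 2 px lower than the model and 0.6 px to the left, so the stand is near (0.644,-0.243). Checking where the held reel appears, to cancel the camera bias.

Run:
```python
from h import *
a=get_image("wrist");s=sense();p=np.array(s["position"]);Q=R.from_rotvec(s["ee_rot"]).as_matrix()
hsv=cv2.cvtColor(a,cv2.COLOR_BGR2HSV);k=cv2.inRange(hsv,(105,110,40),(125,255,255));k[:, :255]=0;k[:,390:]=0
def ring(z,rd=.027,ox=0,oy=0):
  P=np.array([proj("wrist",p+Q@[ox+rd*np.cos(t),oy+rd*np.sin(t),z]) for t in np.linspace(0,6.28,80)]);return P.min(0).round(1),P.max(0).round(1)
ys,xs=np.nonzero(k);print("all",xs.min(),xs.max(),ys.min(),ys.max())
kk=k[215:];ys,xs=np.nonzero(kk);print(ys.max()+215)
print("top",ring(-.0324),"bot",ring(.0126)); print("bore top",ring(-.0324,.010))
# inner hole blue ring: bore edge via row profile
print("row profile cols blue", [ (r_,np.flatnonzero(k[r_]).min(),np.flatnonzero(k[r_]).max()) for r_ in range(255,300,8) if k[r_].any()])
print("col 321 blue rows",np.flatnonzero(k[:,321]))
```

```text
all 255 374 202 395
395
top (array([222.8, 264.4]), array([321.4, 374. ])) bot (array([197. , 276.2]), array([277.5, 362.8]))
bore top (array([255.8, 298.9]), array([292.3, 339.5]))
row profile cols blue [(255, np.int64(272), np.int64(370)), (263, np.int64(269), np.int64(372)), (271, np.int64(268), np.int64(373)), (279, np.int64(268), np.int64(373)), (287, np.int64(271), np.int64(371)), (295, np.int64(274), np.int64(367))]
col 321 blue rows [202 203 204 205 226 227 228 229 230 231 232 233 234 235 236 250 251 252
 253 254 255 256 257 293 294 295 296 297 298 299 300 301 302 314 315 316
 317 318 319 320]
```

```bash
python3 -m creep '[[0.4,0.0075,0.0015,0.03,0],[0.4,0,0,0.045,0],[0.4,0,0,0.045,0],[0.4,0,0,0.04,0],[0.4,0,0,0.02,0],[0.4,0,0,0,0],[0.4,0,0,0,0]]'
python3 - <<'E'
from h import *
a=get_image("wrist");cv2.imwrite("pics/w5.png",a)
P=[];F=[]
for i in range(6):
  s=sense();P.append(s["position"]);F.append(s["contact_force"]);get_image("wrist")
print(np.array(P).round(4),np.mean(F,0))
E
python3 -m creep '[[0.4,0,0,0.003,0],[0.4,0,0,0.003,0],[0.4,0,0,0.003,0],[0.4,0,0,0.003,0],[0.4,0,0,0,0]]'
```

```text
t: 9.18
position: [0.6452, -0.2431, 0.1244]
ee_rot: [2.219, 2.219, 0.002]
contact_force: [0.4, -0.8, -4.6]
gripper_width: 0.0544
grasp_force: 25.0
[[ 0.6452 -0.2431  0.1246]
 [ 0.6451 -0.243   0.1245]
 [ 0.645  -0.2429  0.1243]
 [ 0.6447 -0.2427  0.1239]
 [ 0.6446 -0.2426  0.1236]
 [ 0.6444 -0.2425  0.1233]] [-0.09066821  0.31709166 -3.24125234]
t: 10.15
position: [0.6437, -0.2421, 0.11]
ee_rot: [-2.221, -2.221, 0.0]
contact_force: [0.7, 0.4, -4.0]
gripper_width: 0.0544
grasp_force: 25.0
```

```bash
python3 -m creep '[[0.4,0.0003,-0.0005,0.003,0],[0.4,0,0,0.003,0],[0.4,0,0,0.003,0],[0.4,0,0,0.003,0],[0.4,0,0,0,0]]';python3 -m creep '[[0.4,0,0,0.003,0],[0.4,0,0,0.003,0],[0.4,0,0,0,0],[0.4,0,0,0,0]]'
```

```text
t: 10.78
position: [0.6433, -0.2419, 0.0981]
ee_rot: [-2.221, -2.221, 0.0]
contact_force: [0.3, 0.4, -3.7]
gripper_width: 0.0547
grasp_force: 25.0
t: 11.28
position: [0.6435, -0.2421, 0.0925]
ee_rot: [2.221, 2.221, -0.0]
contact_force: [0.6, -0.5, -3.0]
gripper_width: 0.0544
grasp_force: 25.0
```

Already past the taper with no side force. Continuing down.

```bash
python3 -m creep '[[0.4,0,0,0.006,0],[0.4,0,0,0.006,0],[0.4,0,0,0.006,0],[0.4,0,0,0,0],[0.4,0,0,0,0]]';python3 -m creep '[[0.4,0,0,0.006,0],[0.4,0,0,0.006,0],[0.4,0,0,0.006,0],[0.4,0,0,0.006,0],[0.4,0,0,0,0],[0.4,0,0,0,0]]'
```

```text
t: 11.9
position: [0.6435, -0.2421, 0.0745]
ee_rot: [2.222, 2.221, -0.0]
contact_force: [-0.1, -0.9, -2.5]
gripper_width: 0.0545
grasp_force: 25.0
t: 12.65
position: [0.6436, -0.2421, 0.0505]
ee_rot: [2.221, 2.221, -0.0]
contact_force: [-0.2, -0.7, -2.7]
gripper_width: 0.0541
grasp_force: 25.0
```

```bash
python3 -m creep '[[0.4,0,0,0.003,0],[0.4,0,0,0.003,0],[0.4,0,0,0,0],[0.4,0,0,0,0]]';python3 -m creep '[[0.4,0,0,0.002,0],[0.4,0,0,0.001,0],[0.4,0,0,0,0],[0.4,0,0,0,0]]'
```

```text
t: 13.15
position: [0.6435, -0.242, 0.0445]
ee_rot: [2.221, 2.221, 0.0]
contact_force: [-0.4, -1.0, -3.6]
gripper_width: 0.0548
grasp_force: 25.0
t: 13.65
position: [0.6435, -0.242, 0.0415]
ee_rot: [2.221, 2.221, 0.0]
contact_force: [-0.2, -0.3, -3.1]
gripper_width: 0.0544
grasp_force: 25.0
```

```bash
for i in 1; do python3 -m creep '[[0.4,0,0,0.001,0],[0.4,0,0,0,0],[0.4,0,0,0,0]]';python3 -m creep '[[0.4,0,0,0.001,0],[0.4,0,0,0,0],[0.4,0,0,0,0]]'; done
```

```text
t: 14.02
position: [0.6436, -0.2421, 0.0407]
ee_rot: [2.221, 2.221, 0.0]
contact_force: [0.0, -0.2, -0.8]
gripper_width: 0.0542
grasp_force: 25.0
t: 14.4
position: [0.6436, -0.2421, 0.0407]
ee_rot: [2.221, 2.221, 0.001]
contact_force: [-2.5, 1.6, 5.3]
gripper_width: 0.0546
grasp_force: 25.0
```

Seated (push +5 N). Releasing and rising, then estimating the handle position.

```bash
python3 -m creep '[[0.3,0,0,0,0],[0.1,0,0,0,0],[-0.2,0,0,0,0],[-0.4,0,0,0,0],[-0.4,0,0,0,0],[-0.4,0,0,0,0]]';python3 -m creep '[[-0.4,0,0,-0.01,0],[-0.4,0,0,-0.03,0],[-0.4,0,0,-0.05,0],[-0.4,0,0,-0.05,0],[-0.4,0,0,-0.05,0],[-0.4,0,0,-0.05,0],[-0.4,0,0,-0.02,0],[-0.4,0,0,0,0]]'
python3 - <<'E'
from h import *
a=get_image("wrist")
m=masks_of("reel_blue","wrist")[0]; ys,xs=np.nonzero(m["mask"]);print(m["confidence"],xs.min(),xs.max(),ys.min(),ys.max())
print(sense()["position"],proj("wrist",[.6436,-.2421,.073]))
h=atz("top",190.75,314,.131);g=atz("top",182,251,.131);d=h-g
print(h,g,np.linalg.norm(d),np.degrees(np.arctan2(d[1],d[0])))
E
```

```text
t: 15.15
position: [0.6435, -0.2421, 0.0393]
ee_rot: [2.222, 2.221, -0.0]
contact_force: [-0.1, -0.1, -0.6]
gripper_width: 0.0659
grasp_force: 0.0
t: 16.15
position: [0.6441, -0.2427, 0.302]
ee_rot: [2.219, 2.218, 0.003]
contact_force: [0.7, -0.3, -0.8]
gripper_width: 0.0658
grasp_force: 0.0
0.6 299 340 146 190
[ 0.64300873 -0.24164286  0.29879544] [172.26203484 320.7146792 ]
[0.5760066  0.02675273 0.131     ] [0.60108307 0.23080102 0.131     ] 0.20558339327523958 -97.00621982207461
```

```bash
python3 -m creep '[[0.2,0.03,-0.01,-0.02,0],[0.2,0.05,-0.012,-0.03,0],[0.2,0.05,-0.012,0,0],[0.2,0.05,-0.012,0,0],[0.2,0.05,-0.012,0,0],[0.2,0.04,-0.009,0,0],[0.2,0,0,0,0]]';  python3 -c "
from h import *
print(sense()['joint_positions'])"
```

```text
t: 17.12
position: [0.5752, 0.0328, 0.3476]
ee_rot: [-2.211, -2.226, 0.002]
contact_force: [-0.3, 1.0, -0.2]
gripper_width: 0.0377
grasp_force: 0.0
[-0.55863152  0.47409554  0.72993763  1.52781548 -0.32594561  1.26840083
  0.22224824]
```

```bash
python3 -m creep '[[0.2,0,0,0,-10.4],[0.2,0,0,0,-10.4],[0.2,0,0,0,-10.4],[0.2,0,0,0,-10.4],[0.2,0,0,0,-10.4],[0.2,0,0,0,-10.4],[0.2,0,0,0,-10.4],[0.2,0,0,0,-10.2]]'; python3 -m creep '[[0.2,0,0,0,0],[0.2,0,0,0,0]]'
python3 - <<'E'
from h import *
a=get_image("wrist");cv2.imwrite("pics/w6.png",a);s=sense();print(s["joint_positions"],s["position"],R.from_rotvec(s["ee_rot"]).as_matrix().round(3))
for n in ("hatch_handle","hatch","hatch_hinge"):
  for d in masks_of(n,"wrist")[:2]:
    ys,xs=np.nonzero(d["mask"]);print(n,d["confidence"],d["pixel"],xs.min(),xs.max(),ys.min(),ys.max())
print(proj("wrist",[.576,.027,.131]),proj("wrist",[.601,.231,.131]))
E
```

```text
t: 18.12
position: [0.5761, 0.0262, 0.3482]
ee_rot: [-0.186, -3.134, 0.002]
contact_force: [0.6, -0.4, 0.2]
gripper_width: 0.0373
grasp_force: 0.0
t: 18.38
position: [0.5763, 0.0271, 0.3489]
ee_rot: [-0.198, -3.134, 0.001]
contact_force: [-0.7, 0.2, 0.3]
gripper_width: 0.0371
grasp_force: 0.0
[-0.33367944  0.41409522  0.3641904   1.51973483 -0.15182772  1.2366068
  1.49759682] [0.57635808 0.02732066 0.34900922] [[-0.992  0.125 -0.001]
 [ 0.125  0.992 -0.   ]
 [ 0.001 -0.001 -1.   ]]
hatch 0.77 [167.6, 416.3] 320 493 90 252
hatch_hinge 0.86 [166.6, 421.8] 320 508 78 252
hatch_hinge 0.44 [227.8, 153.7] 127 175 206 248
[172.13320431 319.6326944 ] [171.98960251 488.20027169]
```

View pics/w6.png

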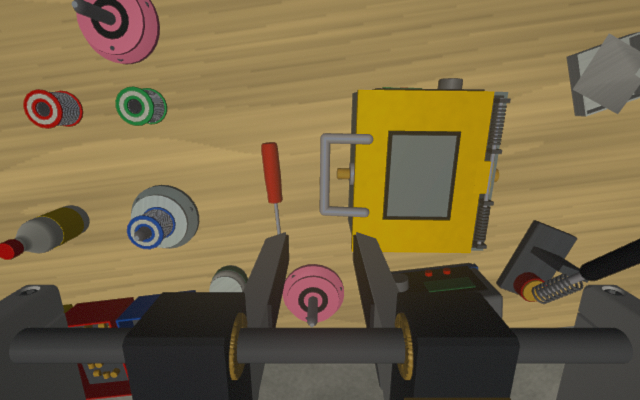

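The reel sits on the grey stand's spindle (near 150,228). The bar runs along column 325, rows 136–215, square to the closing line. The latch knob at (345,173) lies below the gap.

```bash
python3 - <<'E'
from h import *
s=sense();Q=R.from_rotvec(s["ee_rot"]).as_matrix();p=np.array(s["position"])
get_image("wrist");
for rc in((140,325),(212,325),(175.5,325),(95,500),(246,480),(93,357),(250,354)): print(rc,(Q.T@(atz("wrist",*rc,.131)-p)).round(4))
E
python3 -m creep '[[0.36,0,0.004,0.03,0],[0.36,0,0,0.05,0],[0.36,0,0,0.03,0],[0.36,0,0,0.02,0],[0.36,0,0,0,0],[0.36,0,0,0,0],[0.36,0,0,0,0]]'
python3 - <<'E'
from h import *
s=sense();Q=R.from_rotvec(s["ee_rot"]).as_matrix();p=np.array(s["position"])
a=get_image("wrist");print(p,proj("wrist",p+Q@[0,0,p[2]-.131]))
x0,y0=250,90
cv2.imwrite("pics/w7.png",cv2.resize(a[y0:y0+200,x0:x0+200],None,fx=3,fy=3,interpolation=cv2.INTER_CUBIC))
for z in(.131,):
  for rr in(150,200): print([ (c,(Q.T@(atz("wrist",rr,c,z)-p)).round(4)) for c in(310,330)])
E
```

```text
(140, 325) [0.0391 0.0056 0.2183]
(212, 325) [-0.0508  0.006   0.2183]
(175.5, 325) [-0.0039  0.0058  0.2183]
(95, 500) [0.0903 0.2057 0.2183]
(246, 480) [-0.0972  0.2079  0.2182]
(93, 357) [0.0923 0.0419 0.2183]
(250, 354) [-0.103   0.0441  0.2183]
t: 19.5
position: [0.5778, 0.032, 0.2206]
ee_rot: [0.192, 3.134, 0.001]
contact_force: [0.4, -0.2, -0.7]
gripper_width: 0.0299
grasp_force: 0.0
[0.57776501 0.03198877 0.22062517] [202.75303293 320.3750242 ]
[(310, array([ 0.0445, -0.0084,  0.0895])), (330, array([0.0445, 0.0078, 0.0895]))]
[(310, array([ 0.0024, -0.0088,  0.0896])), (330, array([0.0024, 0.0081, 0.0896]))]
```

View pics/w7.png

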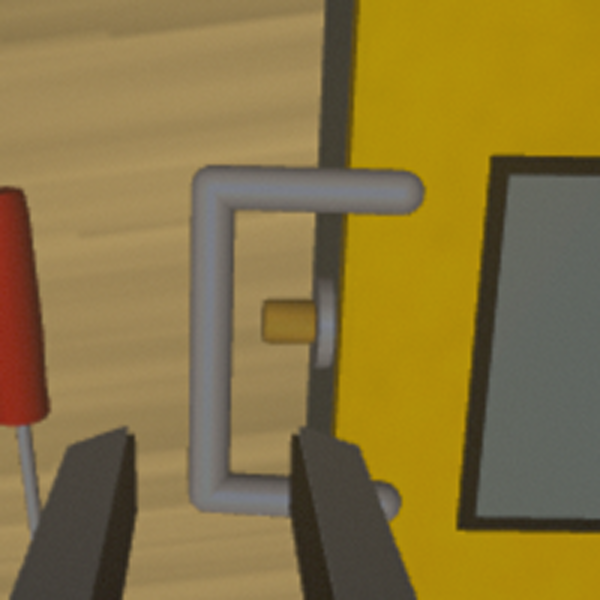

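Bar centre is at about (203,320), in line with the TCP. I'll shift 22 mm along the bar to clear the latch knob (197,340), then descend.

```bash
python3 -m creep '[[0.36,-0.022,-0.0005,0,0],[0.36,0,0,0.03,0],[0.36,0,0,0.02,0],[0.36,0,0,0.015,0],[0.36,0,0,0,0],[0.36,0,0,0,0]]'; python3 -m creep '[[0.36,0,0,0.01,0],[0.36,0,0,0.01,0],[0.36,0,0,0.01,0],[0.36,0,0,0.01,0],[0.36,0,0,0,0],[0.36,0,0,0,0]]'
```

```text
t: 20.3
position: [0.5994, 0.0287, 0.1553]
ee_rot: [0.192, 3.134, 0.0]
contact_force: [-0.5, 1.2, 0.7]
gripper_width: 0.0301
grasp_force: 0.0
t: 21.05
position: [0.5989, 0.0287, 0.1145]
ee_rot: [0.192, 3.136, -0.0]
contact_force: [1.0, -0.4, 0.2]
gripper_width: 0.0298
grasp_force: 0.0
```

```bash
python3 -m creep '[[0.5,0,0,0,0],[0.6,0,0,0,0],[0.7,0,0,0,0],[0.85,0,0,0,0],[0.85,0,0,0,0],[0.85,0,0,0,0],[0.85,0,0,0,0]]' 12
```

```text
t: 21.92
position: [0.5988, 0.0286, 0.1145]
ee_rot: [0.192, 3.136, -0.0]
contact_force: [-0.1, -1.0, 1.1]
gripper_width: 0.0112
grasp_force: 12.0
```

Gripped. Lifting along the arc (201 mm radius), checking force after the first part.

```bash
python3 -m creep '[[0.85,0,0.0002,-0.0088,0],[0.85,0,0.0006,-0.0088,0],[0.85,0,0.0011,-0.0087,0],[0.85,0,0.0012,-0.0087,0],[0.85,0,0.0018,-0.0086,0],[0.85,0,0.002,-0.0086,0],[0.85,0,0,0,0]]' 15; python3 -m creep '[[0.85,0,0.0053,-0.0167,0],[0.85,0,0.0067,-0.0163,0],[0.85,0,0.0082,-0.0155,0],[0.85,0,0,0,0],[0.85,0,0,0,0]]'
```

```text
t: 22.8
position: [0.5997, 0.0352, 0.1674]
ee_rot: [0.192, 3.135, -0.001]
contact_force: [0.7, -4.0, -0.1]
gripper_width: 0.0118
grasp_force: 15.0
t: 23.42
position: [0.6024, 0.0542, 0.2162]
ee_rot: [0.193, 3.134, -0.003]
contact_force: [0.4, -5.8, 2.1]
gripper_width: 0.0116
grasp_force: 15.0
```

Small radial push only (6 N). I'll ease it a little and continue past the balance point.

```bash
python3 -m creep '[[0.85,0,0.0085,-0.0149,0],[0.85,0,0.0103,-0.0139,0],[0.85,0,0.0117,-0.0129,0],[0.85,0,0,0,0],[0.85,0,0,0,0]]'; python3 -m creep '[[0.85,0,0.0063,-0.0061,0],[0.85,0,0.0066,-0.0058,0],[0.85,0,0.0068,-0.0055,0],[0.85,0,0.007,-0.0052,0],[0.85,0,0,0,0],[0.85,0,0,0,0]]'
```

```text
t: 24.05
position: [0.6066, 0.0846, 0.2587]
ee_rot: [0.192, 3.133, -0.003]
contact_force: [1.0, -6.4, 4.6]
gripper_width: 0.0111
grasp_force: 15.0
t: 24.8
position: [0.6104, 0.1113, 0.2818]
ee_rot: [0.192, 3.132, -0.002]
contact_force: [0.2, -5.5, 7.2]
gripper_width: 0.0116
grasp_force: 15.0
```

```bash
python3 -m creep '[[0.85,0,0.0047,-0.0042,0],[0.85,0,0.005,-0.0038,0],[0.85,0,0.0052,-0.0035,0],[0.85,0,0.0053,-0.0032,0],[0.85,0,0,0,0],[0.85,0,0,0,0]]'
python3 - <<'E'
from h import *
a=get_image("wrist");b=get_image("scene")
m=masks_of("hatch","scene")
s=sense();p=np.array(s["position"]);print(p,s["contact_force"],s["ee_rot"])
c=np.zeros((400,800,3),np.uint8);c[:,:400]=a[:,200:600]
q=cv2.resize(b[100:300,240:440],(400,400),interpolation=cv2.INTER_CUBIC);c[:,400:]=q
cv2.imwrite("pics/w8.png",c);cv2.imwrite("pics/w8full.png",a)
E
```

```text
t: 25.55
position: [0.613, 0.1332, 0.2951]
ee_rot: [0.191, 3.132, 0.002]
contact_force: [5.4, -1.8, 3.2]
gripper_width: 0.0115
grasp_force: 15.0
[0.61296538 0.13305869 0.2949887 ] [ 4.99030285 -2.403035    3.02006414] [1.91106676e-01 3.13220680e+00 1.69998436e-03]
```

View pics/w8.png

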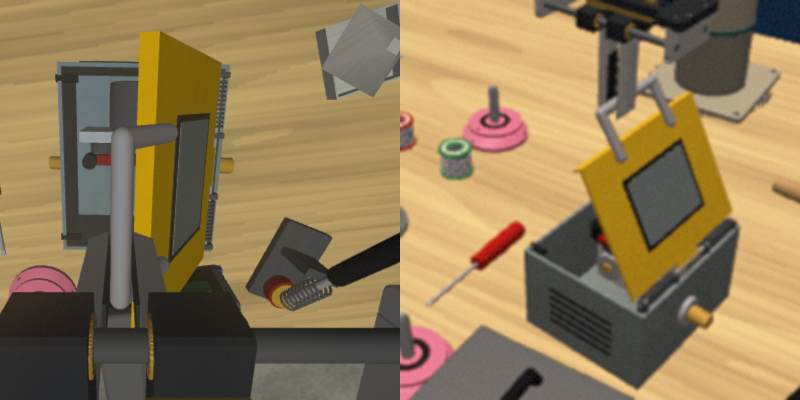

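The hatch is held open past balance in the gripper, with the plate's front-edge corner at about full-picture (350,32) and the hinge corner at about (424,66). Using these to cross-check the angle.

Run:
```python
from h import *
s=sense();get_image("wrist");p=np.array(s["position"])
ty=np.array([.1225,.9925,0]);tx=np.array([-.9925,.1225,0])
p0=np.array([.5988,.0286,.131]);mid=p0+tx*.0195
H=mid+.201*ty; print("hinge",H)
z=np.array([0,0,1.])
for L in(.1,-.1):print("hinge end",proj("wrist",H+tx*L))
for a in(1.0,1.04,1.08,1.12,1.16):
  d=-ty*np.cos(a)+z*np.sin(a)
  print(a,"corner",proj("wrist",H+tx*.1+d*.163).round(1),"bar end",proj("wrist",H+tx*.045+d*.201).round(1),proj("wrist",H-tx*.045+d*.201).round(1),"bar in tool",(R.from_rotvec(s["ee_rot"]).as_matrix().T@(H-tx*.0195+d*.201-p)).round(4))
```

```text
hinge [0.60406875 0.23048125 0.131     ]
hinge end [ 59.46063573 419.90753249]
hinge end [250.46410696 404.76628237]
1.0 corner [ 28.5 334. ] bar end [132.9 295.4] [287.4 298.4] bar in tool [ 0.0013 -0.013  -0.0052]
1.04 corner [ 27.2 344.3] bar end [133.6 308.4] [291.3 309.7] bar in tool [ 0.0012 -0.0061 -0.0094]
1.08 corner [ 26.  355.2] bar end [134.3 322.4] [295.1 321.9] bar in tool [ 0.0012  0.0009 -0.0133]
1.12 corner [ 24.8 366.7] bar end [135.1 337.3] [298.7 334.8] bar in tool [ 0.0012  0.008  -0.0169]
1.16 corner [ 23.6 378.6] bar end [135.7 353.1] [302.2 348.3] bar in tool [ 0.0012  0.0154 -0.0203]
```

Both cross-checks give about 1.07 rad, past balance. Easing back to about 0.82 rad.

```bash
python3 -m creep '[[0.85,0,-0.0056,0.0031,0],[0.85,0,-0.0055,0.0033,0],[0.85,0,-0.0054,0.0035,0],[0.85,0,-0.0053,0.0038,0],[0.85,0,-0.0052,0.004,0],[0.85,0,-0.005,0.0042,0],[0.85,0,-0.0049,0.0043,0],[0.85,0,-0.0048,0.0043,0]]'; python3 -m creep '[[0.85,0,0,0,0],[0.85,0,0,0,0],[0.85,0,0,0,0]]';  python3 - <<'E'
from h import *
a=get_image("wrist");b=get_image("scene")
s=sense();p=np.array(s["position"]);print(s["contact_force"])
ty=np.array([.1225,.9925,0]);tx=np.array([-.9925,.1225,0]);z=np.array([0,0,1.])
p0=np.array([.5988,.0286,.1145]);D=p-p0;y=D@ty
print("y",y,"z",D[2],"alpha y,z,atan",np.arccos(1-y/.201),np.arcsin(D[2]/.201),np.arctan2(D[2],.201-y))
H=np.array([.60407,.23048,.131])
for q in(.75,.79,.83,.87):
  d=-ty*np.cos(q)+z*np.sin(q);print(q,"corner",proj("wrist",H+tx*.1+d*.163).round(1),"bar",proj("wrist",H+tx*.045+d*.201).round(1),"hinge",proj("wrist",H+tx*.1).round(1))
c=np.zeros((400,800,3),np.uint8);c[:,:400]=a[:,200:600]
c[:,400:]=cv2.resize(b[100:300,240:440],(400,400),interpolation=cv2.INTER_CUBIC)
cv2.imwrite("pics/w9.png",c)
E
```

```text
t: 26.75
position: [0.6071, 0.0917, 0.2637]
ee_rot: [0.191, 3.134, 0.002]
contact_force: [3.9, -1.6, 2.0]
gripper_width: 0.0112
grasp_force: 15.0
t: 27.12
position: [0.607, 0.0917, 0.2637]
ee_rot: [0.192, 3.134, 0.001]
contact_force: [4.0, -0.7, 1.6]
gripper_width: 0.0114
grasp_force: 15.0
[ 4.48163234 -2.54353139  1.24239892]
y 0.06359660761867816 z 0.14919210830569468 alpha y,z,atan 0.8181139549296498 0.8364206845174393 0.8265086270828188
0.75 corner [ 28.4 353.7] bar [134.3 302. ] hinge [ 56.5 478.1]
0.79 corner [ 26.5 363. ] bar [135.4 312.5] hinge [ 56.5 478.1]
0.83 corner [ 24.6 373.2] bar [136.4 324.2] hinge [ 56.5 478.1]
0.87 corner [ 22.7 384.1] bar [137.5 337.2] hinge [ 56.5 478.1]
```

View pics/w9.png

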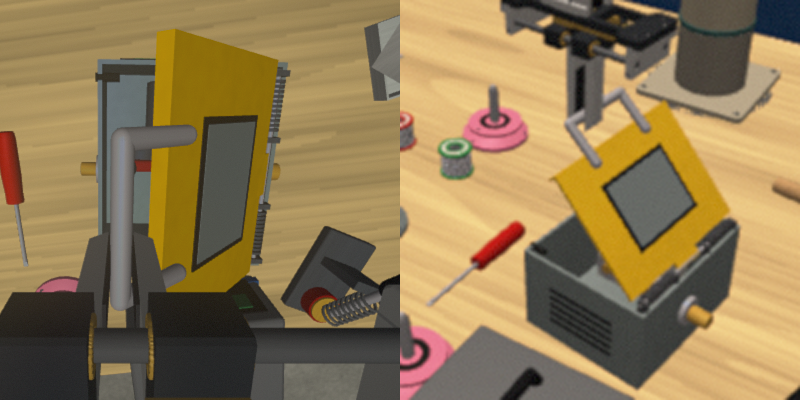

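The hatch is held steady at about 0.82 rad. The bar is at (≈322,135) and the corner at (≈367,30), and both agree with 0.81–0.83. Handing in.

```bash
python3 -c "
from bench import hand_in
print(hand_in())"
```

```text
the job is handed in; nothing more can be done
None
```

The blue reel sits on the pay-off stand's turntable and is let go. The hatch went past its balance point to about 1.07 rad and is now held at about 0.82 rad (7.5° below it). The job is handed in, but no verdict came back.

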